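# Line up pipe couplings by size on the display rail

### The arm

A 6-joint arm with a two-finger parallel gripper is mounted at the origin on the work surface. World frame = base frame: x ahead of the robot, y to its left, z up, the work surface at z = 0. Lengths are in m, angles in rad, forces in N, time in s.
With the tool pointing down it reaches from about 0.35 to 0.85 m from the base axis. Payload 8.1 kg.
Tool frame: the origin (TCP) lies at the very end of the fingers, on their centre line; the grasp point (between the pads) lies 19 mm behind it; z points along the fingers, y is the line along which they close (so a half turn about z gives the same grasp; the last joint's range is limited). The gripper opens to 93 mm and grips with 3 to 60 N. Pads are 15 mm wide; open, the fingers measure 128 mm over their backs; the gripper's body (75 mm by 188 mm) begins 65 mm behind the grasp point.
Start: joints at [1.049, 0.13, 1.488, -0, 1.523, -0.085], TCP at [0.254, 0.544, 0.219] pointing down, gripper open.
Joint ranges: [-2.96, 2.96], [-0.89, 2.26], [0.02, 2.5], [-1.34, 4.48], [0, 2.73], [-2.66, 2.66]. Speed limits (rad/s): [2.39, 2.39, 2.79, 3.14, 3.14, 3.14].

### API

Orientations are given as a rotation vector (axis times angle).
In Python, from plant import monitor, eyes, ticket gives the robot as it stands.
- The arm moves only by the tool arm_command, never from a script. Its argument "deltas" is a list that holds one entry, the list of rows, each a list of 6 numbers: the shift along the world's x, y, z in cm, then the turn, a rotation vector about the world's x, y, z in degrees. In form: [[[tx, ty, tz, rx, ry, rz], ...]]. A call has 1 to 12 rows; each row shifts and turns the commanded pose from where the row before left it; what a row does not reach is not made up. A row lasts 1/12 s, in which the tool goes at most 41.7 mm and 7.16 degrees, less where a joint would pass 70% of its speed; a pose out of reach is approached as far as the arm can. A call is refused whole if a number of a shift passes 4.17 or a number of a turn 7.16, either way. A call with a gripper value outside its range is refused whole. "gripper" is the opening, from -1 (shut) to 1 (fully open), set as the call begins (left out, the last holds). The fingers move at their own pace and stop on an object; "squeeze" is the grip in N (left out, the last holds). Time passes only in rows, so rows that do not move let the fingers close. It gives the time, the measured TCP pose, the force, the opening and the grip force at its end, in the units of the state.
- monitor.read_state(): the state, without advancing time (a new reading comes with each control period).
- eyes.read_camera(name): name is "side" or "top"; returns the picture (480x640x3 uint8, blue, green, red); there is no depth.
- eyes.camera_model(name): a dict with "fx", "fy", "cx", "cy" (pixels), "rvec" (rotation vector, rad) and "tvec" (3), from world to camera coordinates, as OpenCV has them. Camera axes: x right, y down, z forward; pixel columns grow to the right and rows downward; lengths in m; the calibration is good to about 2 mm. A picture is of the moment at which its call begins. camera_model takes no time and is no camera call.
- ticket.close_job(): hands the job in; it is judged then, once.
The state is a dict: "t": time; "q": joint angles; "dq": joint speeds; "joint_torque": joint torques, N m; "tool_pos": TCP position; "orientation": TCP orientation; "force": force on the tool from outside, world axes, zero at the start; "wrist_torque": the same for the moment, N m; "opening": finger opening in m; "gripper_force": force on a finger pad.
Only numpy, scipy, OpenCV 4.12 (cv2) and the standard library are available. Lean on these libraries where they do the work, as an engineer would, in place of code of your own. Each camera call takes 0.05 s, during which the arm holds its last target. There are 200 camera calls.

### The job

Line up the four steel pipe couplings on the wooden display rail in order of size, the smallest beside the upright steel end plate and the largest at the far end: one standing upright in the middle of each black rubber pad. Leave the amber bottle standing where it is.

Things in the scene. Friction and masses are not known exactly. Their poses are not given: they have to be found in the camera images.
- coupling_s: the smallest pipe coupling: a plain galvanised steel tube open at both ends, outer diameter 28 mm, height 30 mm, standing upright loose on the bench at the start. Origin: centre of its underside; z up along the tube.
- coupling_m: the second smallest pipe coupling: a plain galvanised steel tube open at both ends, outer diameter 38 mm, height 38 mm, standing upright loose on the bench at the start. Origin: centre of its underside; z up along the tube.
- coupling_l: the second largest pipe coupling: a plain galvanised steel tube open at both ends, outer diameter 49 mm, height 48 mm, standing upright loose on the bench at the start. Origin: centre of its underside; z up along the tube.
- coupling_xl: the largest pipe coupling: a plain galvanised steel tube open at both ends, outer diameter 60 mm, height 58 mm, standing upright loose on the bench at the start. Origin: centre of its underside; z up along the tube.
- pad_a: fixed round black rubber pad, 66 mm across and 3 mm thick, on the wooden display rail (a strip 380 mm long, 80 mm wide, 20 mm high, fixed to the bench): one end of the row (pad_a to pad_d in straight order); pads 75 mm apart, centre to centre. Origin: centre of its underside, 20 mm above the bench, so its top lies at 23 mm; x runs along the row from pad_a towards pad_d, y across it.
- pad_b: fixed round black rubber pad, 66 mm across and 3 mm thick, on the wooden display rail (a strip 380 mm long, 80 mm wide, 20 mm high, fixed to the bench): second in the row, between pad_a and pad_c; pads 75 mm apart, centre to centre. Origin: centre of its underside, 20 mm above the bench, so its top lies at 23 mm; x runs along the row from pad_a towards pad_d, y across it.
- pad_c: fixed round black rubber pad, 66 mm across and 3 mm thick, on the wooden display rail (a strip 380 mm long, 80 mm wide, 20 mm high, fixed to the bench): third in the row, between pad_b and pad_d; pads 75 mm apart, centre to centre. Origin: centre of its underside, 20 mm above the bench, so its top lies at 23 mm; x runs along the row from pad_a towards pad_d, y across it.
- pad_d: fixed round black rubber pad, 66 mm across and 3 mm thick, on the wooden display rail (a strip 380 mm long, 80 mm wide, 20 mm high, fixed to the bench): other end of the row; pads 75 mm apart, centre to centre. Origin: centre of its underside, 20 mm above the bench, so its top lies at 23 mm; x runs along the row from pad_a towards pad_d, y across it.
- end_plate: fixed thin upright steel plate, 78 mm wide across the rail and 50 mm high, at one end of the display rail, 47 mm beyond the last pad's centre; it may be at pad_a's end or at pad_d's end (the other end has only a low dark wooden strip, 5 mm high). Origin: centre of its underside, on the rail's top.
- bottle: amber glass bottle, 40 mm across and 85 mm high with a black cap, standing loose on the bench among the couplings; stays where it is. Origin: centre of its underside, z up. (Also lying among the couplings, not listed: a bolt, a yellow tape measure and a small caster wheel, each at most 45 mm high and within 35 mm of its own centre. Centres of neighbouring things are at least 90 mm apart.)
Things that resemble listed ones, but are neither listed nor needed, are in the scene too. Leave any blue look-alike of the coupling_xl alone.

How it is judged:
By the outcome, as a careful person would: the job done as asked, in the order asked, and still so for the second after the job is handed in, with the robot touching nothing.
It also fails if it takes over 99 s, if anything falls off the work surface, if the arm or the gripper's body presses on something with over 40 N, if the wrist force passes 120 N, or if a joint passes its speed limit or range.

## Working session

There is one attempt and no reset: what is moved stays moved. The work goes in short steps, Python scripts to look and compute and a tool call to move; the robot and the scene stay as the last step left them, time stands still between calls to the robot, and variables do not carry over. Pictures are saved under pics/ and viewed, at most 14 in all, crops included, and the job is handed in when it is done.

Besides the shell and the picture viewer there is one more tool, called after "Request:" as name(argument=value, ...) on one line, values as JSON. arm_command: Moves the arm, as the interface text tells. Its arguments: {"type":"object","properties":{"deltas":{"type":"array"},"gripper":{"type":"number"},"squeeze":{"type":"number"}},"required":["deltas"]}

```bash
ls; mkdir -p pics; python3 - <<'E'
from plant import monitor, eyes
import cv2
s=monitor.read_state(); print({k:s[k] for k in('t','tool_pos','orientation','opening')})
for n in('top','side'):
    cv2.imwrite(f'pics/{n}0.png',eyes.read_camera(n)); print(eyes.camera_model(n))
E
```

```text
pics
{'t': 0.0, 'tool_pos': array([0.2535074, 0.5431703, 0.2175703]), 'orientation': array([-6.80550664e-01, -3.06639473e+00,  2.81272925e-03]), 'opening': 0.0929508627918057}
{'fx': 499.0681806660727, 'fy': 499.0681806660727, 'cx': 318.33648548605436, 'cy': 231.42811650645857, 'rvec': array([ 2.15620945, -2.11972865,  0.16553242]), 'tvec': array([-0.09190113,  0.53784306,  0.81887017])}
{'fx': 436.82390035347674, 'fy': 436.82390035347674, 'cx': 321.1914238237253, 'cy': 240.89302656872744, 'rvec': array([ 2.44010392, -0.26287407,  0.08611797]), 'tvec': array([-0.52497231,  0.07339756,  0.73661438])}
```

View pics/top0.png

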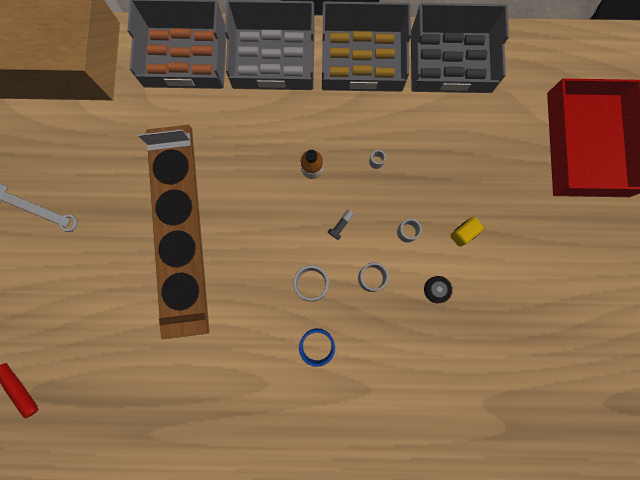

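View pics/side0.png

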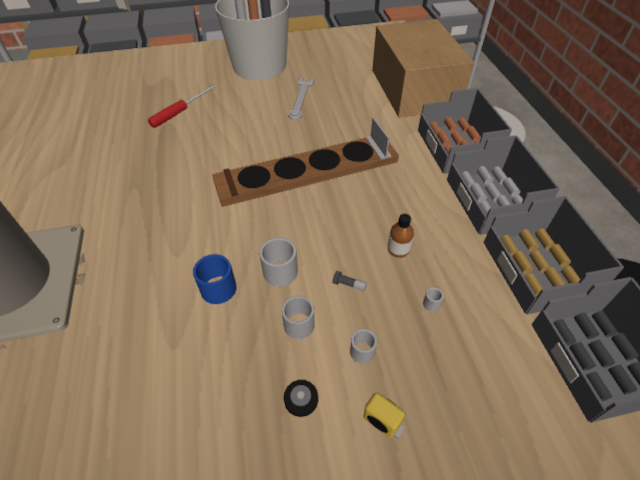

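The top view shows the rail with the end plate at its top end, about (165,140). The pads are at (170,166), (173,207), (177,249) and (180,291). Couplings are s (377,158), m (409,230), l (372,277) and xl (310,283), with the blue look-alike at (317,347) and the bottle at (312,163). In the side view the pads are at (254,177) to (357,152), and the couplings are xl (279,262), l (298,317), m (363,346) and s (433,299).

```bash
cat > h.py <<'E'
import cv2, numpy as np
from plant import monitor, eyes
C={n:eyes.camera_model(n) for n in('top','side')}
def P(n):
    c=C[n];R=cv2.Rodrigues(c['rvec'])[0];K=np.array([[c['fx'],0,c['cx']],[0,c['fy'],c['cy']],[0,0,1]])
    return K,R,np.asarray(c['tvec']).reshape(3)
def ray(n,u):
    K,R,t=P(n);return -R.T@t,R.T@np.linalg.inv(K)@np.array([u[0],u[1],1.])
def plane(n,u,z):
    o,d=ray(n,u);return o+d*(z-o[2])/d[2]
def tri(ut,us):
    M=[(lambda K,R,t:K@np.c_[R,t])(*P(n)) for n in('top','side')]
    X=cv2.triangulatePoints(M[0],M[1],np.float64(ut).reshape(2,1),np.float64(us).reshape(2,1))
    return X[:3,0]/X[3,0]
def blobs(n,img,kind):
    hsv=cv2.cvtColor(img,cv2.COLOR_BGR2HSV);h,s,v=cv2.split(hsv)
    m=(v<60) if kind=='pad' else (s<60)&(v>70)
    cs,_=cv2.findContours(m.astype('uint8')*255,cv2.RETR_EXTERNAL,cv2.CHAIN_APPROX_NONE)
    return [cv2.convexHull(c) for c in cs if cv2.contourArea(c)>40]
def near(bl,u):
    f=lambda c:(lambda m:np.array([m['m10']/m['m00'],m['m01']/m['m00']]))(cv2.moments(c))
    c=min(bl,key=lambda c:np.hypot(*(f(c)-u)));return f(c),cv2.contourArea(c),c.reshape(-1,2)
E
python3 - <<'E'
from h import *
np.set_printoptions(precision=4,suppress=True)
I={n:cv2.imread(f'pics/{n}0.png') for n in C}
T={'s':((377,158),(433,299),.03),'m':((409,230),(363,346),.038),'l':((372,277),(298,317),.048),'xl':((310,283),(279,262),.058)}
for k,(a,b,h) in T.items():
    ut,At,ct=near(blobs('top',I['top'],'c'),a);us,As,cs=near(blobs('side',I['side'],'c'),b)
    print(k,ut,At,us,As,'tri',tri(ut,us),'top',plane('top',ut,h/2)[:2],'side',plane('side',us,h/2)[:2])
for k,a,b in [(0,(170,166),(357,152)),(1,(173,207),(324,160)),(2,(177,249),(290,168)),(3,(180,291),(254,177))]:
    ut,At,_=near(blobs('top',I['top'],'pad'),a);us,As,_=near(blobs('side',I['side'],'pad'),b)
    print(k,ut,At,us,As,'tri',tri(ut,us),'top',plane('top',ut,.023)[:2],'side',plane('side',us,.023)[:2])
for k,a,b in [('bottle',(312,165),(400,240)),('blue',(317,347),(215,280)),('bolt',(341,224),(350,281))]:print(k,plane('top',a,.03),tri(a,b))
E
```

```text
s [377.8999 158.0568] 196.5 [432.9644 298.9297] 370.0 tri [ 0.6796 -0.1885  0.0163] top [ 0.681  -0.1889] side [ 0.6788 -0.1879]
m [410.4604 228.7781] 351.5 [362.8822 345.7618] 743.0 tri [ 0.5485 -0.2452  0.0224] top [ 0.5506 -0.2459] side [ 0.5472 -0.2438]
l [373.755  276.1972] 630.5 [297.9204 316.7622] 1153.0 tri [ 0.4637 -0.18    0.0265] top [ 0.4651 -0.1803] side [ 0.4623 -0.1787]
xl [310.5154 282.6396] 977.5 [278.5172 261.188 ] 1517.0 tri [ 0.4507 -0.0707  0.0286] top [ 0.4518 -0.0707] side [ 0.4491 -0.0712]
0 [170.2142 166.6236] 951.5 [357.4134 151.2631] 443.5 tri [0.6567 0.1876 0.0195] top [0.6562 0.1864] side [0.6546 0.1833]
1 [173.3702 206.9681] 976.5 [323.9397 159.3693] 472.5 tri [0.5821 0.1771 0.0197] top [0.5821 0.1761] side [0.5804 0.1732]
2 [176.498  248.4671] 1016.5 [289.3002 167.875 ] 497.5 tri [0.5076 0.167  0.0194] top [0.5079 0.1659] side [0.5061 0.1627]
3 [179.8214 291.0255] 1059.0 [253.4485 176.5389] 529.5 tri [0.4331 0.1564 0.0197] top [0.4338 0.1556] side [0.4321 0.1526]
bottle [ 0.6614 -0.0693  0.03  ] [ 0.6624 -0.0692  0.0264]
blue [ 0.3437 -0.0838  0.03  ] [ 0.3431 -0.0838  0.0252]
bolt [ 0.5552 -0.1222  0.03  ] [ 0.559  -0.123   0.0101]
```

Request:
arm_command(deltas=[[[1.15,-3.6,0,0,0,2.75],[1.15,-3.6,0,0,0,2.75],[1.15,-3.6,0,0,0,2.75],[1.15,-3.6,0,0,0,2.75],[1.15,-3.6,0,0,0,2.75],[1.15,-3.6,0,0,0,2.75],[1.15,-3.6,0,0,0,2.75],[1.15,-3.6,0,0,0,2.75],[1.15,-3.6,0,0,0,2.75],[1.15,-3.6,0,0,0,2.75],[1.15,-3.6,0,0,0,2.75],[1.15,-3.6,0,0,0,2.75]]], gripper=1)

```text
t: 1.1
tool_pos: [0.3917, 0.1099, 0.2185]
orientation: [-0.223, 3.134, 0.0]
force: [0.1, 0.4, 0.7]
opening: 0.0929
gripper_force: 0.0
```

Request:
arm_command(deltas=[[[1.18,-3.62,0,0,0,0],[1.18,-3.62,0,0,0,0],[1.18,-3.62,0,0,0,0],[1.18,-3.62,0,0,0,0],[1.18,-3.62,0,0,0,0],[0,0,0,0,0,0],[0,0,-3,0,0,0],[0,0,-3,0,0,0],[0,0,-3,0,0,0],[0,0,-3,0,0,0],[0,0,0,0,0,0],[0,0,0,0,0,0]]], gripper=0.8)

```text
t: 2.1
tool_pos: [0.449, -0.0686, 0.0972]
orientation: [0.218, -3.13, -0.003]
force: [1.0, -0.1, -0.3]
opening: 0.0837
gripper_force: 0.0
```

```bash
python3 - <<'E'
from h import *
a=eyes.read_camera('top');b=eyes.read_camera('side')
cv2.imwrite('pics/c1.png',np.hstack([a[170:400,200:480],b[170:400,180:460]]))
E
```

```text
(no output)
```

View pics/c1.png

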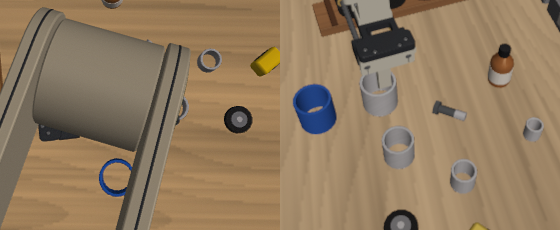

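The side crop shows the open gripper centred over coupling_xl, at crop (378,90). I'll go down with a small correction.

Request:
arm_command(deltas=[[[0.15,-0.2,-2,0,0,0],[0,0,-2,0,0,0],[0,0,-2,0,0,0],[0,0,-1.2,0,0,0],[0,0,-1,0,0,0],[0,0,0,0,0,0],[0,0,0,0,0,0]]])

```text
t: 2.78
tool_pos: [0.4533, -0.0715, 0.0179]
orientation: [-0.218, 3.133, -0.001]
force: [0.6, -0.7, 0.5]
opening: 0.0836
gripper_force: 0.0
```

Request:
arm_command(deltas=[[[0,0,0,0,0,0],[0,0,0,0,0,0],[0,0,0,0,0,0],[0,0,0,0,0,0],[0,0,0,0,0,0],[0,0,0,0,0,0],[0,0,0,0,0,0],[0,0,0,0,0,0]]], gripper=-0.1, squeeze=20)

```text
t: 3.45
tool_pos: [0.4529, -0.0713, 0.0174]
orientation: [-0.218, 3.133, 0.0]
force: [-1.1, 1.5, 6.7]
opening: 0.0608
gripper_force: 20.0
```

Request:
arm_command(deltas=[[[0,0,1,0,0,0],[0,0,2.5,0,0,0],[0,0,3,0,0,0],[0,0,2.5,0,0,0],[-0.3,3,0,0,0,0],[-0.3,3.5,0,0,0,0],[-0.3,3.5,0,0,0,0],[-0.3,3.5,0,0,0,0],[-0.3,3.5,0,0,0,0],[-0.3,3.5,0,0,0,0],[-0.2,2,0,0,0,0],[0,0,0,0,0,0]]])

```text
t: 4.45
tool_pos: [0.4309, 0.157, 0.1065]
orientation: [0.224, -3.132, -0.002]
force: [-0.7, -0.1, -4.8]
opening: 0.0605
gripper_force: 20.0
```

Request:
arm_command(deltas=[[[0,0,0,0,0,0],[0,0,0,0,0,0],[0,0,0,0,0,0]]])

```text
t: 4.7
tool_pos: [0.4322, 0.1526, 0.1064]
orientation: [0.217, -3.133, 0.001]
force: [0.8, 0.4, -4.7]
opening: 0.0608
gripper_force: 20.0
```

Request:
arm_command(deltas=[[[0.1,0.1,-2,0,0,0],[0,0,-2,0,0,0],[0,0,-1.5,0,0,0],[0,0,-0.7,0,0,0],[0,0,-0.1,0,0,0],[0,0,0,0,0,0],[0,0,0,0,0,0],[0,0,0,0,0,0]]])

```text
t: 5.37
tool_pos: [0.4344, 0.1547, 0.0449]
orientation: [-0.218, 3.132, 0.001]
force: [0.1, -0.6, -3.8]
opening: 0.0608
gripper_force: 20.0
```

```bash
python3 - <<'E'
from h import *
b=eyes.read_camera('side');a=eyes.read_camera('top')
f=lambda x:cv2.resize(x,None,fx=1.8,fy=1.8)
cv2.imwrite('pics/c2.png',np.hstack([f(b[90:290,180:400]),f(a[140:340,110:330])]))
E
```

```text
(no output)
```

View pics/c2.png

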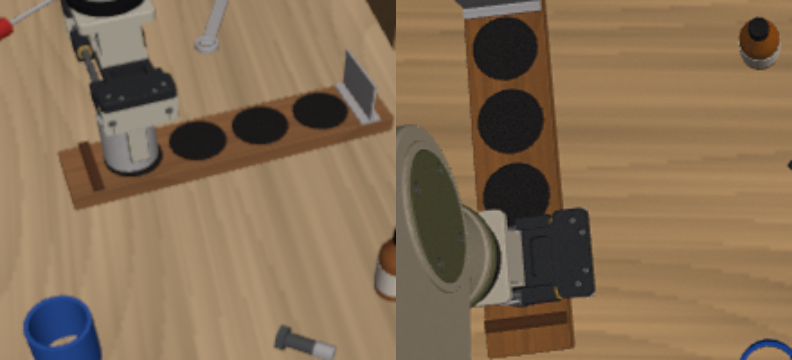

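The coupling is just above the last pad and centred on it, at crop (130,158). I'll lower it and release.

Request:
arm_command(deltas=[[[0,0,-0.15,0,0,0],[0,0,-0.15,0,0,0],[0,0,0,0,0,0],[0,0,0,0,0,0]]])

```text
t: 5.8
tool_pos: [0.4332, 0.1547, 0.0406]
orientation: [0.219, -3.134, 0.0]
force: [0.4, 0.2, -5.0]
opening: 0.0605
gripper_force: 20.0
```

Request:
arm_command(deltas=[[[0,0,-0.1,0,0,0],[0,0,0,0,0,0],[0,0,0,0,0,0]]])

```text
t: 6.05
tool_pos: [0.4333, 0.1547, 0.0404]
orientation: [0.219, -3.134, 0.0]
force: [-6.4, -1.8, 5.3]
opening: 0.0605
gripper_force: 20.0
```

Contact. Release and rise; then on to coupling_l at (0.463, -0.180).

Request:
arm_command(deltas=[[[0,0,0,0,0,0],[0,0,0,0,0,0],[0,0,0,0,0,0],[0,0,0,0,0,0],[0,0,1,0,0,0],[0,0,3,0,0,0],[0,0,3,0,0,0],[0,0,3,0,0,0],[0,0,1,0,0,0],[0,-3,0,0,0,0],[0,-3.5,0,0,0,0],[0,-3.5,0,0,0,0]]], gripper=0.8)

```text
t: 7.05
tool_pos: [0.4333, 0.0541, 0.1503]
orientation: [-0.222, 3.133, -0.0]
force: [1.2, -0.8, 0.1]
opening: 0.084
gripper_force: 0.0
```

Request:
arm_command(deltas=[[[0.4,-3.5,0,0,0,0],[0.4,-3.5,0,0,0,0],[0.5,-3.5,0,0,0,0],[0.5,-3.5,0,0,0,0],[0.4,-3.5,0,0,0,0],[0.4,-3.5,0,0,0,0],[0.4,-2.5,0,0,0,0],[0,0,0,0,0,0],[0,0,0,0,0,0],[0,0,-2,0,0,0],[0,0,-3,0,0,0],[0,0,0,0,0,0]]], gripper=0.55)

```text
t: 8.05
tool_pos: [0.4599, -0.1774, 0.0944]
orientation: [0.219, -3.127, -0.007]
force: [-0.6, 0.9, -1.0]
opening: 0.0723
gripper_force: 0.0
```

```bash
python3 - <<'E'
from h import *
s=monitor.read_state();print(s['t'],s['tool_pos'],s['opening'])
a=eyes.read_camera('top');b=eyes.read_camera('side')
f=lambda x:cv2.resize(x,None,fx=1.5,fy=1.5)
cv2.imwrite('pics/c3.png',np.hstack([f(b[90:390,180:440]),f(a[140:440,110:370])]))
E
```

```text
8.05 [ 0.4599373  -0.17736195  0.09441462] 0.07228013054819818
```

View pics/c3.png

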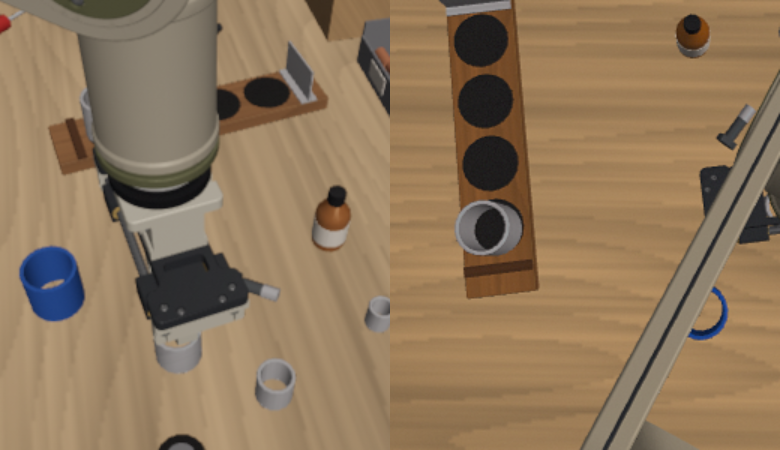

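Coupling_xl stands on its pad, top crop (490,228). The gripper is above coupling_l, side crop (178,345).

Request:
arm_command(deltas=[[[0.2,-0.2,-2,0,0,0],[0,0,-2,0,0,0],[0,0,-2,0,0,0],[0,0,-1.2,0,0,0],[0,0,-0.9,0,0,0],[0,0,0,0,0,0],[0,0,0,0,0,0]]])

```text
t: 8.73
tool_pos: [0.4657, -0.1823, 0.0194]
orientation: [-0.219, 3.134, -0.0]
force: [0.7, 0.3, -0.1]
opening: 0.0723
gripper_force: 0.0
```

Request:
arm_command(deltas=[[[0,0,0,0,0,0],[0,0,0,0,0,0],[0,0,0,0,0,0],[0,0,0,0,0,0],[0,0,0,0,0,0],[0,0,0,0,0,0],[0,0,0,0,0,0],[0,0,0,0,0,0]]], gripper=-0.3)

```text
t: 9.4
tool_pos: [0.4658, -0.1823, 0.0194]
orientation: [-0.218, 3.133, -0.0]
force: [-1.0, 4.3, 6.4]
opening: 0.0484
gripper_force: 20.0
```

Request:
arm_command(deltas=[[[0,0,1,0,0,0],[0,0,3,0,0,0],[0,0,3,0,0,0],[0,0,3,0,0,0],[0.4,3,0.5,0,0,0],[0.4,3.5,0.5,0,0,0],[0.4,3.5,0,0,0,0],[0.4,3.5,0,0,0,0],[0.4,3.5,0,0,0,0],[0.4,3.5,0,0,0,0],[0.4,3.5,0,0,0,0],[0.4,3.5,0,0,0,0]]])

```text
t: 10.4
tool_pos: [0.4971, 0.0941, 0.1291]
orientation: [-0.218, 3.134, -0.001]
force: [0.5, 0.1, -1.2]
opening: 0.0485
gripper_force: 20.0
```

Request:
arm_command(deltas=[[[0.4,3.5,0,0,0,0],[0.3,2.5,0,0,0,0],[0.2,1.2,0,0,0,0],[0,0,0,0,0,0],[0,0,0,0,0,0],[0,0,0,0,0,0],[0,0,0,0,0,0]]])

```text
t: 10.98
tool_pos: [0.5062, 0.1632, 0.1286]
orientation: [0.216, -3.134, 0.001]
force: [0.2, -1.1, -1.1]
opening: 0.0487
gripper_force: 20.0
```

Request:
arm_command(deltas=[[[0.1,0.1,-2,0,0,0],[0,0,-2.5,0,0,0],[0,0,-2,0,0,0],[0,0,-1.2,0,0,0],[0,0,-0.6,0,0,0],[0,0,0,0,0,0],[0,0,0,0,0,0],[0,0,0,0,0,0]]])

```text
t: 11.65
tool_pos: [0.5085, 0.1657, 0.0472]
orientation: [-0.218, 3.132, 0.0]
force: [-0.2, -0.1, -1.1]
opening: 0.0484
gripper_force: 20.0
```

Request:
arm_command(deltas=[[[0,0,-0.1,0,0,0],[0,0,0,0,0,0],[0,0,0,0,0,0]]])

```text
t: 11.9
tool_pos: [0.5078, 0.1658, 0.0454]
orientation: [-0.219, 3.133, 0.0]
force: [-0.5, -0.1, -2.1]
opening: 0.0488
gripper_force: 20.0
```

Request:
arm_command(deltas=[[[0,0,-0.2,0,0,0],[0,0,0,0,0,0],[0,0,0,0,0,0]]])

```text
t: 12.15
tool_pos: [0.5072, 0.1657, 0.0426]
orientation: [0.218, -3.134, 0.0]
force: [0.8, -0.6, -1.5]
opening: 0.0485
gripper_force: 20.0
```

```bash
python3 - <<'E'
from h import *
b=eyes.read_camera('side')
cv2.imwrite('pics/c4.png',cv2.resize(b[90:290,180:400],None,fx=2.5,fy=2.5))
E
```

```text
(no output)
```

View pics/c4.png

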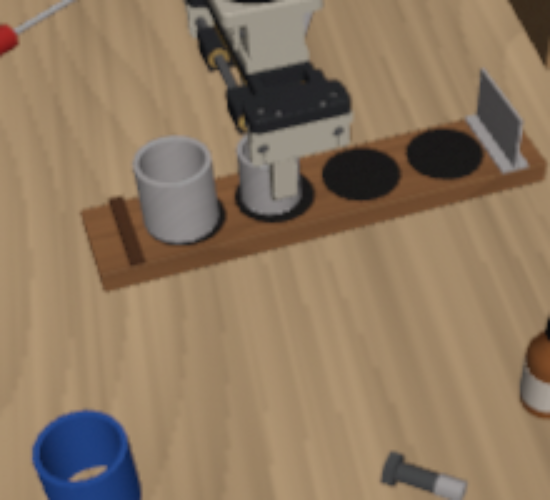

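Coupling_xl is centred on its pad, and coupling_l is held just above pad 3, crop (275,190).

Request:
arm_command(deltas=[[[0,0,-0.1,0,0,0],[0,0,0,0,0,0],[0,0,0,0,0,0]]])

```text
t: 12.45
tool_pos: [0.5074, 0.1657, 0.0424]
orientation: [0.219, -3.134, 0.0]
force: [-4.2, -1.0, 4.7]
opening: 0.0487
gripper_force: 20.0
```

Request:
arm_command(deltas=[[[0,0,0,0,0,0],[0,0,0,0,0,0],[0,0,0,0,0,0],[0,0,0,0,0,0],[0,0,1,0,0,0],[0,0,3,0,0,0],[0,0,3,0,0,0],[0,0,3,0,0,0],[0,0,1,0,0,0],[0.4,-3,0,0,0,0],[0.4,-3.5,0,0,0,0],[0.4,-3.5,0,0,0,0]]], gripper=0.6)

```text
t: 13.45
tool_pos: [0.5194, 0.0652, 0.1522]
orientation: [-0.222, 3.133, -0.0]
force: [0.9, -0.0, -0.8]
opening: 0.0744
gripper_force: 0.0
```

Request:
arm_command(deltas=[[[0.4,-3.8,0,0,0,0],[0.4,-3.8,0,0,0,0],[0.4,-3.8,0,0,0,0],[0.4,-3.8,0,0,0,0],[0.4,-3.8,0,0,0,0],[0.3,-3.8,0,0,0,0],[0.3,-3.8,0,0,0,0],[0.3,-3.5,0,0,0,0],[0,-1,0,0,0,0],[0,0,0,0,0,0],[0,0,-2,0,0,0],[0,0,-3,0,0,0]]], gripper=0.4)

```text
t: 14.45
tool_pos: [0.5509, -0.2454, 0.1049]
orientation: [-0.218, 3.128, -0.005]
force: [0.4, -1.2, 0.2]
opening: 0.065
gripper_force: 0.0
```

Request:
arm_command(deltas=[[[0,0,-2,0,0,0],[0,0,-0.5,0,0,0],[0,0,0,0,0,0],[0,0,0,0,0,0],[0,0,0,0,0,0]]])

```text
t: 14.87
tool_pos: [0.5496, -0.2453, 0.0787]
orientation: [-0.219, 3.131, -0.002]
force: [-0.9, -0.4, 0.1]
opening: 0.0651
gripper_force: 0.0
```

```bash
python3 - <<'E'
from h import *
b=eyes.read_camera('side')
cv2.imwrite('pics/c5.png',cv2.resize(b[110:430,180:480],None,fx=1.8,fy=1.8))
E
```

```text
(no output)
```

View pics/c5.png

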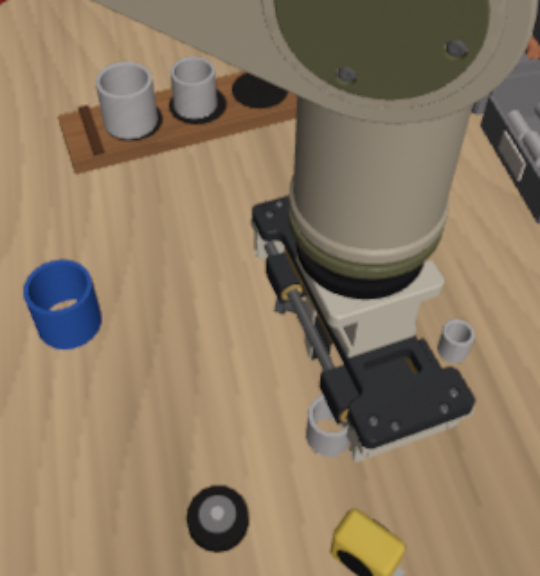

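Couplings xl and l are on their pads. Coupling_m is at crop (330,425), and the gripper looks offset to the right, so I'll check that by projecting the TCP.

```bash
python3 - <<'E'
from h import *
np.set_printoptions(precision=4,suppress=True)
K,R,t=P('side');print('cam',-R.T@t)
for X in ([.5496,-.2453,.0787],[.5496,-.2453,.165],[.5485,-.245,.02],[.5496,-.213,.0787],[.5496,-.278,.0787]):
    p=cv2.projectPoints(np.array([X]),C['side']['rvec'],C['side']['tvec'],K,None)[0].ravel();print(X,p,(p-[180,110])*1.8)
E
```

```text
cam [ 0.4299 -0.5141  0.612 ]
[0.5496, -0.2453, 0.0787] [367.8716 326.661 ] [338.1688 389.9898]
[0.5496, -0.2453, 0.165] [373.3343 292.0582] [348.0018 327.7047]
[0.5485, -0.245, 0.02] [364.0254 346.0436] [331.2458 424.8785]
[0.5496, -0.213, 0.0787] [361.5016 306.5515] [326.7029 353.7927]
[0.5496, -0.278, 0.0787] [374.7751 348.4549] [350.5952 429.2188]
```

The TCP projects to crop (338,390), with the near finger tip at (350,429). That matches the picture, so the gripper is centred over coupling_m.

Request:
arm_command(deltas=[[[-0.1,0,-2,0,0,0],[0,0,-2,0,0,0],[0,0,-1.6,0,0,0],[0,0,-1,0,0,0],[0,0,-0.2,0,0,0],[0,0,0,0,0,0],[0,0,0,0,0,0]]])

```text
t: 15.5
tool_pos: [0.5482, -0.2458, 0.01]
orientation: [-0.218, 3.132, -0.002]
force: [-0.2, -0.2, 0.5]
opening: 0.0652
gripper_force: 0.0
```

Request:
arm_command(deltas=[[[0,0,0,0,0,0],[0,0,0,0,0,0],[0,0,0,0,0,0],[0,0,0,0,0,0],[0,0,0,0,0,0],[0,0,0,0,0,0],[0,0,0,0,0,0],[0,0,0,0,0,0]]], gripper=-0.5)

```text
t: 16.17
tool_pos: [0.5476, -0.2452, 0.0091]
orientation: [-0.218, 3.134, 0.0]
force: [-1.2, 3.0, 5.5]
opening: 0.0385
gripper_force: 20.0
```

Request:
arm_command(deltas=[[[0,0,1,0,0,0],[0,0,3,0,0,0],[0,0,3,0,0,0],[0,0,3,0,0,0],[0.3,3,1,0,0,0],[0.3,3.5,0.5,0,0,0],[0.3,3.5,0,0,0,0],[0.3,3.5,0,0,0,0],[0.3,3.5,0,0,0,0],[0.3,3.5,0,0,0,0],[0.3,3.5,0,0,0,0],[0.3,3.5,0,0,0,0]]])

```text
t: 17.17
tool_pos: [0.5711, 0.0311, 0.1239]
orientation: [-0.218, 3.134, -0.001]
force: [0.9, 0.5, -1.9]
opening: 0.0387
gripper_force: 20.0
```

Request:
arm_command(deltas=[[[0.3,3.5,0,0,0,0],[0.3,3.5,0,0,0,0],[0.2,3.5,0,0,0,0],[0.1,2.5,0,0,0,0],[0,1.5,0,0,0,0],[0,0,0,0,0,0],[0,0,0,0,0,0],[0,0,0,0,0,0],[0,0,0,0,0,0]]])

```text
t: 17.92
tool_pos: [0.5804, 0.1731, 0.1236]
orientation: [0.216, -3.134, 0.001]
force: [-0.2, -0.7, -2.3]
opening: 0.0385
gripper_force: 20.0
```

Request:
arm_command(deltas=[[[0,0.1,-2,0,0,0],[0,0,-2.5,0,0,0],[0,0,-2.3,0,0,0],[0,0,-1.2,0,0,0],[0,0,-0.8,0,0,0],[0,0,0,0,0,0],[0,0,0,0,0,0],[0,0,0,0,0,0]]])

```text
t: 18.58
tool_pos: [0.5816, 0.1757, 0.0373]
orientation: [-0.218, 3.132, 0.0]
force: [0.7, -0.9, -1.5]
opening: 0.0383
gripper_force: 20.0
```

Request:
arm_command(deltas=[[[0,0,-0.1,0,0,0],[0,0,0,0,0,0],[0,0,0,0,0,0]]])

```text
t: 18.83
tool_pos: [0.5809, 0.1759, 0.0355]
orientation: [-0.219, 3.133, 0.0]
force: [-0.6, -0.5, -1.7]
opening: 0.0385
gripper_force: 20.0
```

Request:
arm_command(deltas=[[[0,0,-0.1,0,0,0],[0,0,0,0,0,0],[0,0,0,0,0,0]]])

```text
t: 19.08
tool_pos: [0.5802, 0.1757, 0.0336]
orientation: [0.219, -3.134, 0.0]
force: [0.2, -0.5, -1.6]
opening: 0.0384
gripper_force: 20.0
```

Request:
arm_command(deltas=[[[0,0,-0.1,0,0,0],[0,0,0,0,0,0],[0,0,0,0,0,0]]])

```text
t: 19.33
tool_pos: [0.5802, 0.1756, 0.0325]
orientation: [0.218, -3.134, 0.0]
force: [0.8, 0.6, -1.0]
opening: 0.0386
gripper_force: 20.0
```

```bash
python3 - <<'E'
from h import *
b=eyes.read_camera('side')
cv2.imwrite('pics/c6.png',cv2.resize(b[90:290,180:400],None,fx=2.5,fy=2.5))
E
```

```text
(no output)
```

View pics/c6.png

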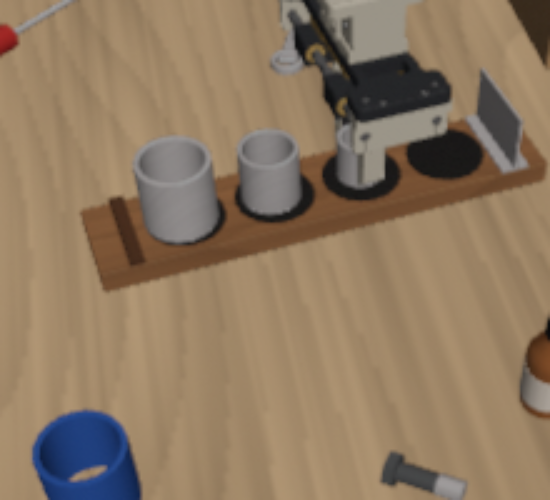

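Coupling_m is centred over its pad, crop (360,175). Couplings xl and l stand centred.

Request:
arm_command(deltas=[[[0,0,-0.05,0,0,0],[0,0,0,0,0,0],[0,0,0,0,0,0]]])

```text
t: 19.63
tool_pos: [0.5803, 0.1757, 0.0321]
orientation: [-0.218, 3.134, -0.0]
force: [0.1, -0.0, -1.0]
opening: 0.0385
gripper_force: 20.0
```

Request:
arm_command(deltas=[[[0,0,-0.08,0,0,0],[0,0,0,0,0,0],[0,0,0,0,0,0]]])

```text
t: 19.88
tool_pos: [0.5804, 0.1757, 0.0321]
orientation: [-0.219, 3.134, -0.0]
force: [-3.1, -1.2, 4.6]
opening: 0.0382
gripper_force: 20.0
```

Request:
arm_command(deltas=[[[0,0,0,0,0,0],[0,0,0,0,0,0],[0,0,0,0,0,0],[0,0,0,0,0,0],[0,0,1,0,0,0],[0,0,3,0,0,0],[0,0,3,0,0,0],[0,0,3,0,0,0],[0,0,2,0,0,0],[0,-3,1,0,0,0],[0.5,-3.5,0,0,0,0],[1,-3.5,0,0,0,0]]], gripper=0.4)

```text
t: 20.88
tool_pos: [0.5958, 0.0755, 0.164]
orientation: [-0.222, 3.131, -0.0]
force: [-0.3, -0.1, -1.1]
opening: 0.0652
gripper_force: 0.0
```

Request:
arm_command(deltas=[[[1,-3.5,0,0,0,0],[1,-3.5,0,0,0,0],[1,-3.5,0,0,0,0],[1,-3.5,0,0,0,0],[1,-3.5,0,0,0,0],[1,-3.5,0,0,0,0],[1.5,-3,0,0,0,0],[1,-2.4,0,0,0,0],[0,0,0,0,0,0],[0,0,0,0,0,0],[0,0,0,0,0,0],[0,0,0,0,0,0]]], gripper=0.25)

```text
t: 21.88
tool_pos: [0.6802, -0.1872, 0.1617]
orientation: [-0.22, 3.134, 0.001]
force: [-0.8, -0.8, 0.7]
opening: 0.058
gripper_force: 0.0
```

Request:
arm_command(deltas=[[[0,-0.1,-2,0,0,0],[0,0,-3,0,0,0],[0,0,-3,0,0,0],[0,0,-3,0,0,0],[0,0,-2,0,0,0],[0,0,-1,0,0,0],[0,0,-0.7,0,0,0],[0,0,-0.4,0,0,0],[0,0,0,0,0,0],[0,0,0,0,0,0],[0,0,0,0,0,0]]])

```text
t: 22.8
tool_pos: [0.6816, -0.1897, 0.0124]
orientation: [-0.218, 3.131, -0.002]
force: [-0.3, -0.3, 0.1]
opening: 0.0582
gripper_force: 0.0
```

Request:
arm_command(deltas=[[[-0.1,0.1,-0.3,0,0,0],[0,0,0,0,0,0],[0,0,0,0,0,0]]])

```text
t: 23.05
tool_pos: [0.6793, -0.1883, 0.0075]
orientation: [-0.218, 3.134, -0.0]
force: [-0.1, -0.0, -0.1]
opening: 0.058
gripper_force: 0.0
```

Request:
arm_command(deltas=[[[0,0,0,0,0,0],[0,0,0,0,0,0],[0,0,0,0,0,0],[0,0,0,0,0,0],[0,0,0,0,0,0],[0,0,0,0,0,0],[0,0,0,0,0,0],[0,0,0,0,0,0]]], gripper=-0.7)

```text
t: 23.72
tool_pos: [0.6793, -0.1883, 0.0073]
orientation: [-0.218, 3.134, 0.0]
force: [0.9, -0.2, -0.1]
opening: 0.0279
gripper_force: 20.0
```

Request:
arm_command(deltas=[[[0,0,1,0,0,0],[0,0,3,0,0,0],[0,0,3,0,0,0],[0,0,3,0,0,0],[0,0,3,0,0,0],[0,0,2.5,0,0,0],[0,2.5,0,0,0,0],[-0.2,3.5,0,0,0,0],[-0.2,3.5,0,0,0,0],[-0.2,3.5,0,0,0,0],[-0.2,3.5,0,0,0,0],[-0.2,3.5,0,0,0,0]]])

```text
t: 24.72
tool_pos: [0.669, 0.0132, 0.1632]
orientation: [-0.218, 3.133, -0.0]
force: [0.9, -0.8, -1.7]
opening: 0.0282
gripper_force: 20.0
```

Request:
arm_command(deltas=[[[-0.2,3.5,0,0,0,0],[-0.2,3.5,0,0,0,0],[-0.3,3.5,0,0,0,0],[-0.3,3.5,0,0,0,0],[-0.3,2.4,0,0,0,0],[0,1,0,0,0,0],[0,0,0,0,0,0],[0,0,0,0,0,0],[0,0,0,0,0,0],[0,0,0,0,0,0]]])

```text
t: 25.55
tool_pos: [0.6567, 0.1838, 0.1624]
orientation: [0.215, -3.134, 0.001]
force: [0.1, -0.3, 0.5]
opening: 0.0281
gripper_force: 20.0
```

Request:
arm_command(deltas=[[[-0.1,0.1,-2,0,0,0],[0,0,-3,0,0,0],[0,0,-3,0,0,0],[0,0,-2.5,0,0,0],[0,0,-1.5,0,0,0],[0,0,-0.8,0,0,0],[0,0,0,0,0,0],[0,0,0,0,0,0],[0,0,0,0,0,0]]])

```text
t: 26.3
tool_pos: [0.657, 0.1868, 0.0368]
orientation: [-0.218, 3.131, 0.001]
force: [-0.7, -0.4, -1.2]
opening: 0.028
gripper_force: 20.0
```

Request:
arm_command(deltas=[[[0,0,-0.1,0,0,0],[0,0,0,0,0,0],[0,0,0,0,0,0]]])

```text
t: 26.55
tool_pos: [0.656, 0.1869, 0.0345]
orientation: [-0.219, 3.132, 0.0]
force: [0.0, 0.3, -1.3]
opening: 0.0279
gripper_force: 20.0
```

```bash
python3 - <<'E'
from h import *
b=eyes.read_camera('side')
cv2.imwrite('pics/c7.png',cv2.resize(b[90:290,200:420],None,fx=2.5,fy=2.5))
E
```

```text
(no output)
```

View pics/c7.png

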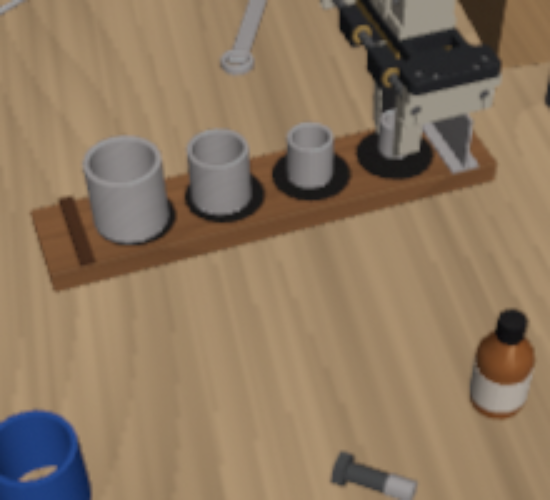

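Couplings m, l and xl stand centred, and s hangs over the pad beside the plate, crop (395,150). The bottle is untouched.

Request:
arm_command(deltas=[[[0,0,-0.15,0,0,0],[0,0,0,0,0,0],[0,0,0,0,0,0]]])

```text
t: 26.85
tool_pos: [0.6551, 0.1867, 0.0316]
orientation: [0.219, -3.134, 0.0]
force: [-0.3, -0.4, 0.2]
opening: 0.0279
gripper_force: 20.0
```

Request:
arm_command(deltas=[[[0,0,-0.08,0,0,0],[0,0,0,0,0,0],[0,0,0,0,0,0]]])

```text
t: 27.1
tool_pos: [0.6552, 0.1867, 0.0309]
orientation: [0.218, -3.134, 0.0]
force: [-0.1, -0.6, -0.9]
opening: 0.0279
gripper_force: 20.0
```

Request:
arm_command(deltas=[[[0,0,-0.08,0,0,0],[0,0,0,0,0,0],[0,0,0,0,0,0]]])

```text
t: 27.35
tool_pos: [0.6554, 0.1867, 0.0303]
orientation: [-0.218, 3.134, 0.0]
force: [1.0, 0.2, 0.2]
opening: 0.0278
gripper_force: 20.0
```

Request:
arm_command(deltas=[[[0,0,-0.04,0,0,0],[0,0,0,0,0,0],[0,0,0,0,0,0]]])

```text
t: 27.6
tool_pos: [0.6555, 0.1867, 0.0303]
orientation: [-0.218, 3.134, 0.0]
force: [-1.3, -0.7, 4.2]
opening: 0.0277
gripper_force: 20.0
```

Request:
arm_command(deltas=[[[0,0,0,0,0,0],[0,0,0,0,0,0],[0,0,0,0,0,0],[0,0,0,0,0,0],[0,0,1,0,0,0],[0,0,3,0,0,0],[0,0,3,0,0,0],[0,0,3,0,0,0],[0,0,3,0,0,0],[0,0,2,0,0,0],[-1,2,2,0,0,0],[-2,3,0,0,0,0]]], gripper=0.4)

```text
t: 28.6
tool_pos: [0.6292, 0.2352, 0.2069]
orientation: [-0.211, 3.125, 0.002]
force: [0.8, 1.2, 1.5]
opening: 0.0651
gripper_force: 0.0
```

Request:
arm_command(deltas=[[[-2,3,0,0,0,0],[-2,3,0,0,0,0],[-2,3,0,0,0,0],[-2,3,0,0,0,0],[-2,3,0,0,0,0],[-2,3,0,0,0,0],[-2,3,0,0,0,0],[-2,3,0,0,0,0],[-2,3,0,0,0,0],[-2,1,0,0,0,0],[0,0,0,0,0,0],[0,0,0,0,0,0]]])

```text
t: 29.6
tool_pos: [0.4242, 0.5175, 0.2005]
orientation: [-0.222, 3.133, 0.0]
force: [0.2, -0.2, -1.0]
opening: 0.0651
gripper_force: 0.0
```

```bash
python3 - <<'E'
from h import *
b=eyes.read_camera('side');a=eyes.read_camera('top')
cv2.imwrite('pics/top9.png',a);cv2.imwrite('pics/side9.png',b)
f=lambda x:cv2.resize(x,None,fx=1.7,fy=1.7)
cv2.imwrite('pics/c8.png',np.hstack([f(b[90:330,200:430]),f(a[110:350,110:340])]))
E
```

```text
(no output)
```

View pics/c8.png

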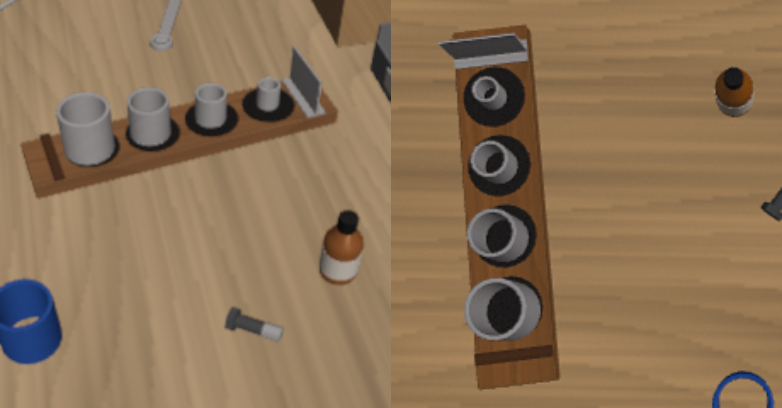

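All four stand on their pads in the right order, s at top crop (490,93) through xl at (503,308). A quick check of the centring in numbers comes next.

```bash
python3 - <<'E'
from h import *
np.set_printoptions(precision=4,suppress=True)
I={n:cv2.imread(f'pics/{n}9.png') for n in C}
pt=[(.6562,.1864),(.5821,.1761),(.5079,.1659),(.4338,.1556)];ps=[(.6546,.1833),(.5804,.1732),(.5061,.1627),(.4321,.1526)]
for i,(a,b,h) in enumerate([((168,164),(358,146),.03),((171,206),(324,152),.038),((174,249),(288,159),.048),((178,291),(251,166),.058)]):
    for n,u,p in(('top',a,pt[i]),('side',b,ps[i])):
        c,A,_=near(blobs(n,I[n],'c'),u);print(i,n,c,A,'off mm',1000*(plane(n,c,.023+h/2)[:2]-p))
E
```

```text
0 top [167.4076 163.7823] 258.0 off mm [0.7592 0.6509]
0 side [357.6437 144.6934] 224.5 off mm [0.3388 2.7118]
1 top [170.2297 204.7467] 485.5 off mm [-0.0197 -0.0207]
1 side [323.7325 151.6535] 417.5 off mm [-0.1425  1.3367]
2 top [172.3026 247.7462] 813.5 off mm [-1.7468  0.312 ]
2 side [287.2897 157.9184] 725.0 off mm [-2.0464  2.6434]
3 top [174.7804 291.8567] 1286.5 off mm [-2.523   0.2718]
3 side [250.126  165.0327] 1176.0 off mm [-2.6275  1.4946]
```

```bash
python3 -c "
from plant import ticket; print(ticket.close_job())"
```

```text
the job is handed in; nothing more can be done
None
```

The job is handed in: the four couplings stand upright on the pads in size order, smallest beside the end plate and each within about 3 mm of its pad's centre, and the bottle and the blue look-alike were left alone.

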